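# Oldest tray of grinding balls from the tray magazine to the balance

## Robot

A 6-joint arm with a two-finger parallel gripper is mounted at the origin on a cart in front of the work surface, level with it; the furniture and walls round the work are solid. World frame = base frame: x ahead of the robot, y to its left, z up, the work surface at z = 0. Lengths are in mm, angles in rad, forces in N, time in s.
With the tool pointing down it reaches from about 200 to 875 mm from the base axis. Payload 3.4 kg.
Tool frame: the origin (TCP) lies at the centre of the arm's flange, where the gripper is bolted on; the fingertips stand 199 mm ahead of it and the grasp point (between the pads) lies 180 mm ahead of it; z points along the fingers, y is the line along which they close (so a half turn about z gives the same grasp; the last joint's range is limited). The gripper opens to 94 mm and grips with 3 to 60 N. Pads are 16 mm wide; open, the fingers measure 119 mm over their backs; the gripper's body (75 mm by 177 mm) begins 78 mm behind the grasp point.
Start: joints at [1.03, 0.276, 1.505, -0, 1.361, -0.121], TCP at [234.369, 525.086, 404.693] pointing down, gripper open.
Joint ranges: [-2.89, 2.89], [-0.75, 2.08], [0.22, 2.7], [-1.18, 4.32], [0.11, 2.71], [-2.7, 2.7]. Speed limits (rad/s): [2.57, 2.57, 3.14, 3.14, 3.14, 3.14].

## Interface

Orientations are given as [roll, pitch, yaw] about the fixed x, y, z axes, in that order (R = Rz(yaw) Ry(pitch) Rx(roll)).
In Python, from bench import env, vision gives the robot as it stands.
- The arm moves only by the tool apply_moves, never from a script. Its argument "plan" is a list that holds one entry, the list of rows, each a list of 5 numbers: the finger opening in cm, from 0 to 9.4, then the shift along the tool's x, y, z in cm, then the turn about the tool's z in degrees. A call has 1 to 5 rows; each row is the pose to reach, as a shift and turn from the pose commanded when the call began, along the tool's axes at that moment; what a row does not reach only later rows make up. A row lasts 1/8 s, in which the tool goes at most 62.5 mm and 10.7 degrees, less where a joint would pass 70% of its speed; a pose out of reach is approached as far as the arm can. A call with a gripper value outside its range is refused whole. The fingers move at their own pace and stop on an object; "force" is the grip in N (left out, the last holds). Time passes only in rows, so rows that repeat a pose let the fingers close. It gives the time, the measured TCP pose, the force, the opening and the grip force at its end, in the units of the state.
- env.get_state(): the state, without advancing time (a new reading comes with each control period).
- vision.get_image(name): name is "scene" or "top" or "wrist"; returns (picture, depth): 400x640x3 uint8, blue, green, red; 400x640 float32, mm along the optical axis (not along the pixel's ray), 0 where there is no reading.
- vision.camera_params(name): a dict with "fx", "fy", "cx", "cy" (pixels), "world_to_cam" (4x4, takes a point from world to camera coordinates). Camera axes: x right, y down, z forward; pixel columns grow to the right and rows downward; lengths in mm; the calibration is good to about 2 mm. A picture is of the moment at which its call begins: read the wrist's pose just before it. camera_params takes no time and is no camera call; for the wrist camera it gives the pose at the moment of the call.
- env.job_done(): hands the job in; it is judged then, once.
The state is a dict: "time_s": time; "qpos": joint angles; "qvel": joint speeds; "joint_efforts": joint torques, N m; "tool_pos": TCP position; "tcp_rot": TCP orientation; "force": force on the tool from outside, world axes, zero at the start; "wrist_torque": the same for the moment, N m; "width": finger opening in mm; "gripper_force": force on a finger pad.
Only numpy, scipy, OpenCV 4.12 (cv2) and the standard library are available. Lean on these libraries where they do the work, as an engineer would, in place of code of your own. Each camera call takes 0.05 s, during which the arm holds its last target. There are 200 camera calls.

## Task

Take the grinding balls that have dried longest to the balance for their wear check: slide the bottom tray by its grip bar straight out of the front of the tray magazine, so that the tray above drops into its place, and carry it level with all five steel balls in it. Set it down gently in the middle of the balance pan, and leave it there with the balls still in it and the other tray in the magazine.

Things in the scene. Friction and masses are not known exactly. Their poses are not given: they have to be found in the camera images.
- tray_low: the bottom tray in the magazine, to be moved: open white tray 90 mm long (its x) by 70 mm wide (y) by 32 mm high, walls and floor 3 mm, 0.09 to 0.17 kg. Origin: centre of its underside; z up; -x points out of the magazine's front. A level grey grip bar stands out from the middle of its front wall: 14 mm wide (y), 10 mm high, from x = -45 to -79 mm, centre line 26 mm above the underside
- grip_bar (a point): where to hold the bottom tray: on its bar's centre line, 9 mm from the free end; axes as the tray. The upper tray's bar hangs right above, 22 mm free between them, and the magazine stands 155 mm high behind, so the tool must lean 35 to 45 degrees from vertical, gripper body to the front (-x), fingers closing along y. Held by 35 N here, the bar does not turn in the fingers
- tray_up: the tray above, of the same make and frame, holding three balls and closed by a lift-off lid with a black knob. It rests on the bottom tray's rim, underside 32 mm above the magazine's floor, and falls to the floor, tail first, as that is drawn out; its bar comes down behind the bottom tray only once that is drawn 135 mm: lift no sooner than at 150 mm. It stays in the magazine
- magazine: fixed gravity-fed tray magazine: grey foot, four upright aluminium corner angles 155 mm high, open between them. Origin on the worktop under the well's centre; x to its back, z up. Well x -49 to 49 mm, y -37 to 37; foot ends at x = -51. The angles' front strips (x -49 to -53, |y| 25 to 41) begin 35 mm above the floor: only the bottom tray passes, along -x
- magazine_floor (a point): centre of the magazine's well floor, 25 mm above the worktop; axes as the magazine
- pan (a joint): how far the balance pan is pressed down, in m: 0 unloaded, grows downwards, stop at 0.006. Spring 3000 N/m: the loaded tray presses it down by less than 0.001; pressing past 0.0045 (about 13 N) overloads the balance
- pan_top (a point): centre of the top of the balance's round steel pan, 110 mm across, 60 mm above the worktop; x points to the balance's back, z up. The balance is a fixed white housing 140 mm wide (y), from 117 mm in front (-x) of the pan's axis to 68 mm behind it, its top 40 mm above the worktop, at the display in front 47 mm
- balance: the balance's housing; origin on the worktop under the pan's axis, x to its back, z up. The magazine stands to the left of the balance, its front to the right, towards it. Fixed instruments stand round the work: left of y = 0.13 m, up to 0.20 m high, and behind x = 0.63 m, up to 0.17 m high: travel above them
- ball_0_center (a point): centre of a loose steel grinding ball, 15 mm across, 14 g, one of five in the bottom tray; it rolls freely about the tray's floor
- ball_1_center (a point): centre of a loose steel grinding ball, 15 mm across, 14 g, one of five in the bottom tray; it rolls freely about the tray's floor
- ball_2_center (a point): centre of a loose steel grinding ball, 15 mm across, 14 g, one of five in the bottom tray; it rolls freely about the tray's floor
- ball_3_center (a point): centre of a loose steel grinding ball, 15 mm across, 14 g, one of five in the bottom tray; it rolls freely about the tray's floor
- ball_4_center (a point): centre of a loose steel grinding ball, 15 mm across, 14 g, one of five in the bottom tray; it rolls freely about the tray's floor

How it is judged (in metres and radians):
On the way:
1. the bottom tray is out of the magazine's front with its five balls in it, and the tray above has dropped to the magazine's floor (x of tray_low in the frame of magazine_floor below -0.12 m and z of tray_up in the frame of magazine_floor below 0.004 m and x of tray_up in the frame of magazine_floor between -0.02 and 0.012 m and angle between tray_up's own z axis and vertical below 0.08 rad and x of ball_0_center in the frame of tray_low between -0.038 and 0.038 m and y of ball_0_center in the frame of tray_low between -0.028 and 0.028 m and z of ball_0_center in the frame of tray_low between 0.005 and 0.032 m and x of ball_1_center in the frame of tray_low between -0.038 and 0.038 m and y of ball_1_center in the frame of tray_low between -0.028 and 0.028 m and z of ball_1_center in the frame of tray_low between 0.005 and 0.032 m and x of ball_2_center in the frame of tray_low between -0.038 and 0.038 m and y of ball_2_center in the frame of tray_low between -0.028 and 0.028 m and z of ball_2_center in the frame of tray_low between 0.005 and 0.032 m and x of ball_3_center in the frame of tray_low between -0.038 and 0.038 m and y of ball_3_center in the frame of tray_low between -0.028 and 0.028 m and z of ball_3_center in the frame of tray_low between 0.005 and 0.032 m and x of ball_4_center in the frame of tray_low between -0.038 and 0.038 m and y of ball_4_center in the frame of tray_low between -0.028 and 0.028 m and z of ball_4_center in the frame of tray_low between 0.005 and 0.032 m), for 0.1 s.
At the end, for the whole second after the job is handed in: the tray that was lowest stands flat on the balance pan, its middle within 20 mm of the pan's middle, at rest, with all five balls lying in it; the other tray lies flat on the magazine's floor, not drawn out more than 20 mm (horizontal distance between tray_low and pan_top below 0.02 m and z of tray_low in the frame of pan_top between -0.003 and 0.003 m and angle between tray_low's own z axis and vertical below 0.06 rad and linear speed of tray_low below 0.02 m/s and x of ball_0_center in the frame of tray_low between -0.038 and 0.038 m and y of ball_0_center in the frame of tray_low between -0.028 and 0.028 m and z of ball_0_center in the frame of tray_low between 0.005 and 0.032 m and x of ball_1_center in the frame of tray_low between -0.038 and 0.038 m and y of ball_1_center in the frame of tray_low between -0.028 and 0.028 m and z of ball_1_center in the frame of tray_low between 0.005 and 0.032 m and x of ball_2_center in the frame of tray_low between -0.038 and 0.038 m and y of ball_2_center in the frame of tray_low between -0.028 and 0.028 m and z of ball_2_center in the frame of tray_low between 0.005 and 0.032 m and x of ball_3_center in the frame of tray_low between -0.038 and 0.038 m and y of ball_3_center in the frame of tray_low between -0.028 and 0.028 m and z of ball_3_center in the frame of tray_low between 0.005 and 0.032 m and x of ball_4_center in the frame of tray_low between -0.038 and 0.038 m and y of ball_4_center in the frame of tray_low between -0.028 and 0.028 m and z of ball_4_center in the frame of tray_low between 0.005 and 0.032 m and z of tray_up in the frame of magazine_floor below 0.004 m and x of tray_up in the frame of magazine_floor between -0.02 and 0.012 m and angle between tray_up's own z axis and vertical below 0.08 rad); the robot touches nothing.
It fails at once if the bottom tray is tipped more than 20 degrees (angle between tray_low's own z axis and vertical above 0.35 rad).
It fails at once if the balance pan is pressed down more than 4.5 mm (overload) (value of joint pan above 0.0045 m).
It also fails if it takes over 59 s, if anything falls off the work surface, if the arm or the gripper's body presses on something with over 40 N, if the wrist force passes 120 N, or if a joint passes its speed limit or range.

## Working session

There is one attempt and no reset: what is moved stays moved. The work goes in short steps, Python scripts to look and compute and a tool call to move; the robot and the scene stay as the last step left them, time stands still between calls to the robot, and variables do not carry over. Pictures are saved under pics/ and viewed, at most 10 in all, crops included, and the job is handed in when it is done.

Besides the shell and the picture viewer there is one more tool, called after "Request:" by a JSON object that holds its "method" and its "body". apply_moves: Moves the arm, as the interface text tells. Its arguments: {"type":"object","properties":{"plan":{"type":"array","items":{"type":"array","items":{"type":"array","items":{"type":"number"}}}},"force":{"type":"number"}},"required":["plan"]}

```bash
mkdir -p pics; ls
python3 - <<'E'
from bench import env,vision
import cv2
s=env.get_state();print({k:s[k] for k in('time_s','qpos','tool_pos','tcp_rot','force','width')})
for n in('scene','top'):
    im,d=vision.get_image(n);cv2.imwrite(f'pics/{n}0.png',im)
    import numpy as np;np.save(f'{n}0.npy',d);p=vision.camera_params(n);print(n,p)
E
```

```text
pics
{'time_s': 0.0, 'qpos': array([ 1.03000565e+00,  2.76563536e-01,  1.50611350e+00, -1.67854597e-05,
        1.36069625e+00, -1.20994961e-01]), 'tool_pos': array([234.24905561, 524.886703  , 403.83019521]), 'tcp_rot': array([-3.13982306e+00, -1.98632376e-04,  2.72180028e+00]), 'force': array([-0.05922683,  0.88422414,  0.38095382]), 'width': 94.30452486978757}
scene {'fx': 505.83996938064394, 'fy': 505.83996938064394, 'cx': 319.65645252447143, 'cy': 203.20502552098162, 'world_to_cam': array([[ 5.94590154e-01, -8.03968203e-01, -9.88321658e-03,
        -4.15440123e+02],
       [-5.27214943e-01, -3.80572404e-01, -7.59742752e-01,
         2.57268202e+02],
       [ 6.07047735e-01,  4.56946139e-01, -6.50148655e-01,
         8.62613040e+02],
       [ 0.00000000e+00,  0.00000000e+00,  0.00000000e+00,
         1.00000000e+00]])}
top {'fx': 474.4760187178629, 'fy': 474.4760187178629, 'cx': 318.7392020955939, 'cy': 210.99222740988537, 'world_to_cam': array([[ 1.17913950e-01, -9.93022922e-01, -1.33295863e-03,
        -1.68199697e+02],
       [-9.72073396e-01, -1.15151870e-01, -2.04483154e-01,
         4.94726043e+02],
       [ 2.02902966e-01,  2.54071501e-02, -9.78869176e-01,
         9.36247745e+02],
       [ 0.00000000e+00,  0.00000000e+00,  0.00000000e+00,
         1.00000000e+00]])}
```

View pics/scene0.png

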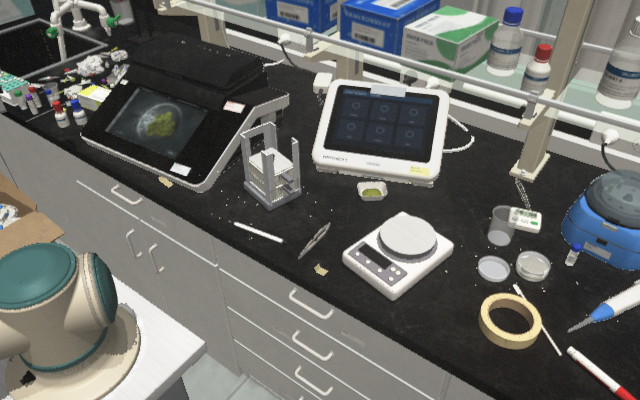

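View pics/top0.png

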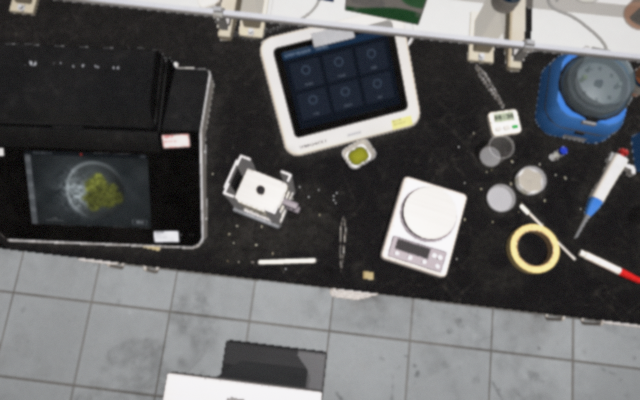

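The top view shows the magazine near (260,190) with its bars toward (290,205), and the pan near (430,212). Next I'll measure both.

```bash
cat > h.py <<'E'
import numpy as np,cv2
from bench import env,vision
def ray(p,uv,z):
    M=p['world_to_cam'];R,t=M[:3,:3],M[:3,3]
    c=-R.T@t;d=R.T@np.array([(uv[0]-p['cx'])/p['fx'],(uv[1]-p['cy'])/p['fy'],1.])
    return c+d*(z-c[2])/d[2]
def cloud(p,d):
    v,u=np.mgrid[:400,:640];m=d>0
    P=np.stack([(u-p['cx'])/p['fx']*d,(v-p['cy'])/p['fy']*d,d],-1)
    M=p['world_to_cam'];return (P-M[:3,3])@M[:3,:3],m
def proj(p,P):
    q=p['world_to_cam'][:3,:3]@np.array(P,float)+p['world_to_cam'][:3,3]
    return q[0]/q[2]*p['fx']+p['cx'],q[1]/q[2]*p['fy']+p['cy']
E
python3 - <<'E'
from h import *
for n in('top','scene'):
    p=vision.camera_params(n);d=np.load(n+'0.npy');P,m=cloud(p,d)
    im=cv2.imread(f'pics/{n}0.png')
    Z=P[...,2];c0=np.array(ray(p,(430,212) if n=='top' else (408,238),60))
    near=np.hypot(P[...,0]-c0[0],P[...,1]-c0[1])<150
    pan=m&near&(Z>53)&(Z<70)
    k,l,st,ce=cv2.connectedComponentsWithStats(pan.astype(np.uint8));i=1+np.argmax(st[1:,4])
    (uv),ax,a=cv2.fitEllipse(np.argwhere(l==i)[:,::-1].astype(np.float32)) if 0 else cv2.minAreaRect(np.argwhere(l==i)[:,::-1].astype(np.float32))
    ct=max(cv2.findContours((l==i).astype(np.uint8),0,1)[0],key=len);e=cv2.fitEllipse(ct)
    print(n,'pan',e,ray(p,e[0],60),st[i],np.median(Z[l==i]))
    hs=m&near&(Z>25)&(Z<75);Q=P[hs][:,:2].astype(np.float32);print('housing',cv2.minAreaRect(Q))
    c1=np.array(ray(p,(260,190) if n=='top' else (272,170),80))
    mg=m&(np.hypot(P[...,0]-c1[0],P[...,1]-c1[1])<110)&(Z>20)
    Q=P[mg].astype(np.float32)
    for a,b in((20,34),(35,60),(60,95),(95,130),(130,165)):
        q=Q[(Q[:,2]>a)&(Q[:,2]<b)];print(a,b,len(q),cv2.minAreaRect(q[:,:2]) if len(q)>5 else'')
c=cv2.resize(cv2.imread('pics/top0.png')[145:235,210:310],None,fx=6,fy=6,interpolation=2);cv2.imwrite('pics/tc.png',c)
c=cv2.resize(cv2.imread('pics/scene0.png')[115:215,230:310],None,fx=6,fy=6,interpolation=2);cv2.imwrite('pics/sc.png',c)
E
```

```text
top pan ((429.51324462890625, 211.79287719726562), (50.43319320678711, 53.08971405029297), 122.22212219238281) [ 534.40000371 -335.80263668   60.        ] [ 403  186   54   52 2170] 60.36681094882612
housing ((511.26214599609375, -331.2425537109375), (140.34176635742188, 185.9237060546875), 78.92932891845703)Traceback (most recent call last):
  File "<stdin>", line 17, in <module>
cv2.error: OpenCV(4.12.0) /io/opencv/modules/imgproc/src/convhull.cpp:143: error: (-215:Assertion failed) total >= 0 && (depth == CV_32F || depth == CV_32S) in function 'convexHull'
```

Request:
{"method": "apply_moves", "body": {"plan": [[[9.4,0,0,-3,0],[9.4,0,0,-3,0]]]}}

```text
time_s: 0.35
tool_pos: [234.6, 525.5, 436.2]
tcp_rot: [3.138, 0.0, 2.722]
force: [-0.7, -0.0, 0.1]
width: 94.5
gripper_force: 0.0
```

Run:
```python
from h import *
for n in('top','scene'):
    p=vision.camera_params(n);d=np.load(n+'0.npy');P,m=cloud(p,d)
    Z=P[...,2]
    c0=np.array(ray(p,(430,212) if n=='top' else (408,238),60))
    near=np.hypot(P[...,0]-c0[0],P[...,1]-c0[1])<150
    k,l,st,ce=cv2.connectedComponentsWithStats((m&near&(Z>53)&(Z<70)).astype(np.uint8));i=1+np.argmax(st[1:,4])
    ct=max(cv2.findContours((l==i).astype(np.uint8),0,1)[0],key=len);e=cv2.fitEllipse(ct)
    print(n,'pan',ray(p,e[0],60))
    c1=np.array(ray(p,(260,190) if n=='top' else (272,170),80));print(c1)
    mg=m&(np.hypot(P[...,0]-c1[0],P[...,1]-c1[1])<110)
    Q=P[mg]
    for a,b in((15,34),(35,60),(60,95),(95,130),(130,165)):
        q=np.ascontiguousarray(Q[(Q[:,2]>a)&(Q[:,2]<b)][:,:2].astype(np.float32));print(a,b,len(q),cv2.minAreaRect(q) if len(q)>5 else'')
c=cv2.resize(cv2.imread('pics/top0.png')[145:235,210:310],None,fx=6,fy=6,interpolation=2);cv2.imwrite('pics/tc.png',c)
c=cv2.resize(cv2.imread('pics/scene0.png')[115:215,230:310],None,fx=6,fy=6,interpolation=2);cv2.imwrite('pics/sc.png',c)
```

```text
top pan [ 534.40000371 -335.80263668   60.        ]
[534.39425158  14.48736518  80.        ]
15 34 300 ((498.0903625488281, 1.0551071166992188), (66.58802032470703, 136.20025634765625), 21.884883880615234)
35 60 223 ((533.0335083007812, -22.96917724609375), (102.47126770019531, 169.0189208984375), 48.864681243896484)
60 95 1671 ((560.3765869140625, -11.171913146972656), (130.3181610107422, 153.77670288085938), 75.07423400878906)
95 130 423 ((528.8015747070312, 10.55087661743164), (106.56973266601562, 81.8851547241211), 75.14183044433594)
130 165 478 ((529.8508911132812, 12.184776306152344), (110.32901000976562, 82.9627456665039), 75.17890167236328)
scene pan [ 528.82620632 -340.0807628    60.        ]
[515.8102664   -4.81832246  80.        ]
15 34 459 ((497.4810485839844, -2.5213699340820312), (74.07774353027344, 140.25), 25.64966583251953)
35 60 491 ((496.533935546875, -4.010749816894531), (68.8214111328125, 133.63267517089844), 23.21517562866211)
60 95 1181 ((522.3091430664062, -3.7167129516601562), (132.6744842529297, 85.09494018554688), 74.17613983154297)
95 130 531 ((525.389892578125, 7.0110015869140625), (111.04869842529297, 84.73588562011719), 75.11530303955078)
130 165 596 ((527.064697265625, 9.983802795410156), (115.15949249267578, 84.55065155029297), 74.9767074584961)
```

View pics/tc.png

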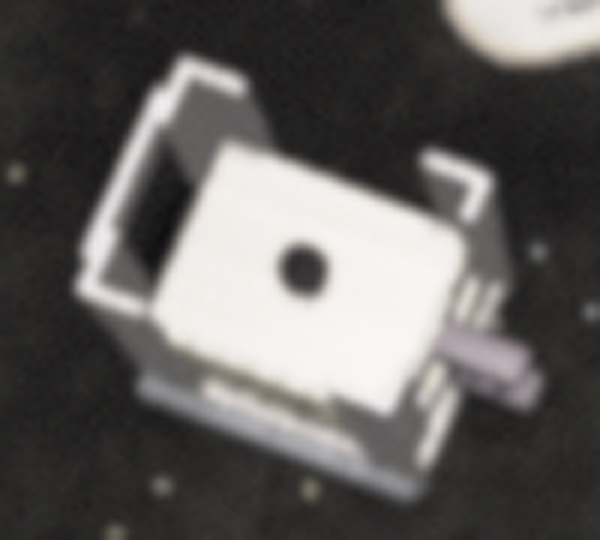

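View pics/sc.png

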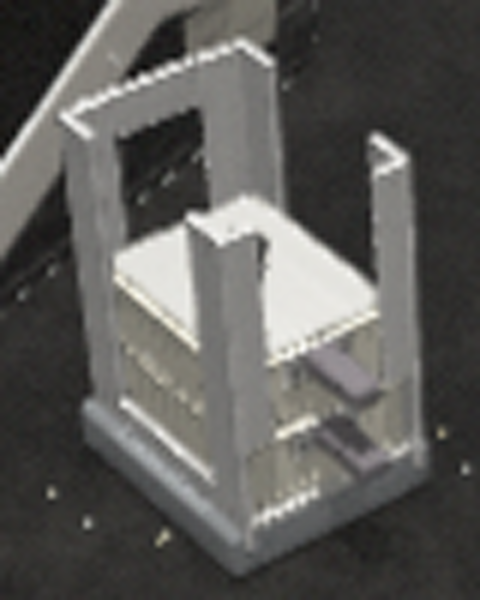

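The top crop shows the lid, with its knob at crop (303,270), and the bars pointing lower right to (540,390). The scene crop shows the lower bar's free end at (375,460). The magazine's x axis is at azimuth 75°. I'll turn the tool and test what happens at the reach limit.

Request:
{"method": "apply_moves", "body": {"plan": [[[9.4,2,0,-1,10],[9.4,4,0,-2,20],[9.4,6,0,-3,30],[9.4,8,0,-3.4,40],[9.4,9.2,0,-3.4,50]]]}}

```text
time_s: 0.98
tool_pos: [149.4, 562.8, 467.7]
tcp_rot: [-3.141, 0.001, 1.844]
force: [-0.9, 0.3, -0.9]
width: 93.8
gripper_force: 0.0
```

Request:
{"method": "apply_moves", "body": {"plan": [[[9.4,0,0,0,10],[9.4,0,0,0,20],[9.4,0,0,0,31],[9.4,0,0,0,31]]]}}

```text
time_s: 1.48
tool_pos: [150.3, 562.5, 467.4]
tcp_rot: [-3.141, 0.002, 1.31]
force: [0.8, 0.2, -0.1]
width: 93.9
gripper_force: 0.0
```

Run:
```python
from h import *
s=env.get_state();print(s['time_s'],s['qpos'].round(3),s['tool_pos'].round(1),s['tcp_rot'].round(3))
print(vision.camera_params('wrist')['world_to_cam'].round(3))
```

```text
1.475 [ 1.19   0.26   1.374 -0.     1.51   1.451] [150.3 562.5 467.4] [-3.141e+00  2.000e-03  1.310e+00]
[[ 9.66000e-01 -2.57000e-01 -0.00000e+00 -1.00000e+00]
 [-2.48000e-01 -9.32000e-01  2.66000e-01  5.16052e+02]
 [-6.90000e-02 -2.57000e-01 -9.64000e-01  6.06080e+02]
 [ 0.00000e+00  0.00000e+00  0.00000e+00  1.00000e+00]]
```

Request:
{"method": "apply_moves", "body": {"plan": [[[9.4,0,0,-6,0],[9.4,0,0,-12,0],[9.4,0,0,-18,0],[9.4,0,0,-24,0],[9.4,0,0,-30,0]]]}}

```text
time_s: 2.1
tool_pos: [150.1, 561.9, 770.4]
tcp_rot: [3.142, -0.001, 1.312]
force: [0.5, 1.8, 1.2]
width: 94.0
gripper_force: 0.0
```

Request:
{"method": "apply_moves", "body": {"plan": [[[9.4,0,0,-6,0],[9.4,0,0,-12,0],[9.4,0,0,-18,0],[9.4,0,0,-18,0]]]}}

```text
time_s: 2.6
tool_pos: [134.0, 502.9, 851.2]
tcp_rot: [3.141, -0.037, 1.309]
force: [0.1, -0.1, -0.3]
width: 93.9
gripper_force: 0.0
```

Run:
```python
from h import *
s=env.get_state();print(s['time_s'],s['qpos'].round(3),s['tool_pos'].round(1),s['tcp_rot'].round(3))
```

```text
2.6 [1.175 0.366 0.22  0.007 2.518 1.443] [134.  502.9 851.2] [ 3.141 -0.037  1.309]
```

Request:
{"method": "apply_moves", "body": {"plan": [[[9.4,6,0,0,0],[9.4,12,0,0,0],[9.4,17,0,-3,0],[9.4,22,0,-6,0],[9.4,27,0,-9,0]]]}}

```text
time_s: 3.22
tool_pos: [160.6, 600.3, 791.0]
tcp_rot: [3.141, -0.071, 1.308]
force: [0.2, 0.8, -0.2]
width: 94.0
gripper_force: 0.0
```

```bash
cat > st.py <<'E'
from h import *
from scipy.spatial.transform import Rotation as R
s=env.get_state();r=R.from_euler('xyz',s['tcp_rot']).as_matrix();z=r[:,2]
print(s['time_s'],s['qpos'].round(3),s['tool_pos'].round(1),s['tcp_rot'].round(3),'f',s['force'].round(1),'w',round(float(s['width']),1))
print('lean',np.degrees(np.arccos(-z[2])).round(2),'az',np.degrees(np.arctan2(z[1],z[0])).round(1),'x',r[:,0].round(3),'y',r[:,1].round(3),'grasp',(s['tool_pos']+180*z).round(1))
E
python3 st.py
```

```text
3.225 [1.195 0.475 0.22  0.011 2.376 1.466] [160.6 600.3 791. ] [ 3.141 -0.071  1.308] f [ 0.2  0.8 -0.2] w 94.0
lean 4.09 az 74.8 x [0.259 0.963 0.071] y [ 0.966 -0.26   0.   ] grasp [163.9 612.6 611.5]
```

Request:
{"method": "apply_moves", "body": {"plan": [[[9.4,6,0,-2,0],[9.4,12,0,-6,0],[9.4,17,0,-10,0],[9.4,22,0,-13,0],[9.4,27,0,-16,0]]]}}

```text
time_s: 3.85
tool_pos: [171.5, 640.4, 766.3]
tcp_rot: [3.141, -0.112, 1.308]
force: [0.7, 0.0, 1.1]
width: 93.9
gripper_force: 0.0
```

```bash
python3 st.py
```

```text
3.85 [1.201 0.516 0.221 0.016 2.294 1.475] [171.5 640.4 766.3] [ 3.141 -0.112  1.308] f [0.7 0.  1.1] w 93.9
lean 6.41 az 74.9 x [0.258 0.96  0.112] y [ 0.966 -0.26   0.   ] grasp [176.8 659.8 587.4]
```

Request:
{"method": "apply_moves", "body": {"plan": [[[9.4,60,0,-40,0],[9.4,60,0,-40,0],[9.4,60,0,-40,0],[9.4,60,0,-40,0],[9.4,60,0,-40,0]]]}}

```text
time_s: 4.47
tool_pos: [178.8, 666.5, 751.7]
tcp_rot: [-3.141, -0.153, 1.308]
force: [1.0, 0.2, 0.2]
width: 94.1
gripper_force: 0.0
```

```bash
python3 st.py
```

```text
4.475 [1.204 0.539 0.221 0.02  2.229 1.48 ] [178.8 666.5 751.7] [-3.141 -0.153  1.308] f [1.  0.2 0.2] w 94.1
lean 8.76 az 75.0 x [0.257 0.954 0.152] y [ 0.966 -0.26  -0.   ] grasp [185.9 693.  573.8]
```

Request:
{"method": "apply_moves", "body": {"plan": [[[9.4,60,0,-30,0],[9.4,60,0,-30,0],[9.4,60,0,-30,0],[9.4,60,0,-30,0],[9.4,60,0,-30,0]]]}}

```text
time_s: 5.1
tool_pos: [188.5, 701.9, 729.2]
tcp_rot: [-3.141, -0.198, 1.308]
force: [-0.1, 0.7, -0.3]
width: 94.1
gripper_force: 0.0
```

Request:
{"method": "apply_moves", "body": {"plan": [[[9.4,60,0,-30,0],[9.4,60,0,-30,0],[9.4,60,0,-30,0],[9.4,60,0,-30,0],[9.4,60,0,-30,0]]]}}

```text
time_s: 5.72
tool_pos: [194.6, 724.6, 717.9]
tcp_rot: [-3.141, -0.246, 1.308]
force: [-0.6, -0.6, -0.6]
width: 94.1
gripper_force: 0.0
```

Request:
{"method": "apply_moves", "body": {"plan": [[[9.4,60,0,-25,0],[9.4,60,0,-25,0],[9.4,60,0,-25,0],[9.4,60,0,-25,0],[9.4,60,0,-25,0]]]}}

```text
time_s: 6.35
tool_pos: [201.2, 748.8, 705.3]
tcp_rot: [-3.141, -0.294, 1.308]
force: [-0.2, -0.4, 0.3]
width: 94.2
gripper_force: 0.0
```

```bash
python3 st.py
```

```text
6.35 [1.212 0.615 0.222 0.031 2.012 1.492] [201.2 748.8 705.3] [-3.141 -0.294  1.308] f [-0.2 -0.4  0.3] w 94.2
lean 16.86 az 75.0 x [0.249 0.924 0.29 ] y [ 0.966 -0.26  -0.   ] grasp [214.7 799.3 533.1]
```

Request:
{"method": "apply_moves", "body": {"plan": [[[9.4,60,0,-20,0],[9.4,60,0,-20,0],[9.4,60,0,-20,0],[9.4,60,0,-20,0],[9.4,60,0,-20,0]]]}}

```text
time_s: 6.98
tool_pos: [208.2, 774.4, 691.3]
tcp_rot: [-3.141, -0.345, 1.308]
force: [-0.8, 0.6, -0.4]
width: 93.9
gripper_force: 0.0
```

Request:
{"method": "apply_moves", "body": {"plan": [[[9.4,60,0,-20,0],[9.4,60,0,-20,0],[9.4,60,0,-20,0],[9.4,60,0,-20,0],[9.4,60,0,-20,0]]]}}

```text
time_s: 7.6
tool_pos: [212.4, 790.0, 687.8]
tcp_rot: [-3.141, -0.396, 1.308]
force: [-0.4, -0.2, 0.4]
width: 93.9
gripper_force: 0.0
```

Request:
{"method": "apply_moves", "body": {"plan": [[[9.4,60,0,-15,0],[9.4,60,0,-15,0],[9.4,60,0,-15,0],[9.4,60,0,-15,0],[9.4,60,0,-15,0]]]}}

```text
time_s: 8.22
tool_pos: [217.6, 809.4, 680.5]
tcp_rot: [-3.141, -0.448, 1.308]
force: [-0.1, -0.8, -1.0]
width: 94.4
gripper_force: 0.0
```

Request:
{"method": "apply_moves", "body": {"plan": [[[9.4,60,0,-10,0],[9.4,60,0,-10,0],[9.4,60,0,-10,0],[9.4,60,0,-10,0],[9.4,60,0,-10,0]]]}}

```text
time_s: 8.85
tool_pos: [223.7, 831.8, 669.9]
tcp_rot: [-3.141, -0.502, 1.308]
force: [-0.5, -0.6, 0.3]
width: 94.0
gripper_force: 0.0
```

Request:
{"method": "apply_moves", "body": {"plan": [[[9.4,60,0,-5,0],[9.4,60,0,-5,0],[9.4,60,0,-5,0],[9.4,60,0,-5,0],[9.4,60,0,-5,0]]]}}

```text
time_s: 9.48
tool_pos: [230.4, 856.9, 655.7]
tcp_rot: [-3.141, -0.555, 1.308]
force: [0.8, -0.3, -0.2]
width: 94.1
gripper_force: 0.0
```

```bash
python3 st.py
```

```text
9.475 [1.22  0.709 0.221 0.047 1.658 1.5  ] [230.4 856.9 655.7] [-3.141 -0.555  1.308] f [ 0.8 -0.3 -0.2] w 94.1
lean 31.82 az 75.0 x [0.221 0.821 0.527] y [ 0.966 -0.26  -0.   ] grasp [255.  948.6 502.8]
```

Request:
{"method": "apply_moves", "body": {"plan": [[[9.4,60,0,-10,0],[9.4,60,0,-10,0],[9.4,60,0,-10,0],[9.4,60,0,-10,0],[9.4,60,0,-10,0]]]}}

```text
time_s: 10.1
tool_pos: [231.4, 860.4, 667.3]
tcp_rot: [-3.141, -0.61, 1.308]
force: [0.0, 0.5, 0.4]
width: 93.7
gripper_force: 0.0
```

Request:
{"method": "apply_moves", "body": {"plan": [[[9.4,60,0,-10,0],[9.4,60,0,-10,0],[9.4,60,0,-10,0],[9.4,60,0,-10,0],[9.4,60,0,-10,0]]]}}

```text
time_s: 10.72
tool_pos: [230.9, 858.3, 685.2]
tcp_rot: [-3.141, -0.664, 1.308]
force: [0.0, -0.7, 0.9]
width: 94.0
gripper_force: 0.0
```

Request:
{"method": "apply_moves", "body": {"plan": [[[9.4,60,0,-5,0],[9.4,60,0,-5,0],[9.4,60,0,-5,0]]]}}

```text
time_s: 11.1
tool_pos: [232.4, 864.0, 694.0]
tcp_rot: [-3.141, -0.718, 1.308]
force: [0.4, 0.5, 0.1]
width: 94.2
gripper_force: 0.0
```

```bash
python3 st.py
```

```text
11.1 [1.218 0.683 0.222 0.06  1.522 1.5  ] [232.4 864.  694. ] [-3.141 -0.718  1.308] f [0.4 0.5 0.1] w 94.2
lean 41.11 az 75.0 x [0.196 0.728 0.658] y [ 0.966 -0.26  -0.   ] grasp [263.1 978.3 558.4]
```

Request:
{"method": "apply_moves", "body": {"plan": [[[9.4,-5.2,2.5,-2,0],[9.4,-10.5,5,-4,0],[9.4,-15.8,7.5,-6,0],[9.4,-21.1,10,-8,0],[9.4,-26.4,12.5,-10,0]]]}}

```text
time_s: 11.72
tool_pos: [281.4, 588.9, 600.2]
tcp_rot: [3.141, -0.718, 1.308]
force: [1.1, 0.2, 0.3]
width: 94.1
gripper_force: 0.0
```

Request:
{"method": "apply_moves", "body": {"plan": [[[9.4,-5.2,2.5,-2,0],[9.4,-10.5,5,-4,0],[9.4,-15.8,7.5,-6,0],[9.4,-21.1,10,-8,0],[9.4,-26.4,12.5,-10,0]]]}}

```text
time_s: 12.35
tool_pos: [333.0, 301.6, 501.9]
tcp_rot: [3.14, -0.719, 1.31]
force: [2.1, -1.1, -0.2]
width: 94.2
gripper_force: 0.0
```

```bash
python3 st.py
```

```text
12.35 [ 0.341 -0.105  1.812  0.663  1.078  0.386] [333.  301.6 501.9] [ 3.14  -0.719  1.31 ] f [ 2.1 -1.1 -0.2] w 94.2
lean 41.19 az 74.9 x [0.194 0.727 0.659] y [ 0.966 -0.259  0.001] grasp [363.9 416.  366.4]
```

Request:
{"method": "apply_moves", "body": {"plan": [[[9.4,-5.2,2.5,-2,0],[9.4,-10.5,5,-4,0],[9.4,-15.8,7.5,-6,0],[9.4,-21.1,10,-8,0],[9.4,-26.4,12.5,-10,0]]]}}

```text
time_s: 12.98
tool_pos: [385.4, 13.5, 403.6]
tcp_rot: [3.139, -0.718, 1.309]
force: [1.6, 0.8, 0.1]
width: 94.2
gripper_force: 0.0
```

```bash
python3 st.py
```

```text
12.975 [-0.487 -0.004  1.973  0.708  1.411 -0.428] [385.4  13.5 403.6] [ 3.139 -0.718  1.309] f [1.6 0.8 0.1] w 94.2
lean 41.16 az 74.8 x [0.195 0.727 0.658] y [ 0.965 -0.261  0.002] grasp [416.5 127.8 268.1]
```

Request:
{"method": "apply_moves", "body": {"plan": [[[5,-5.2,2.8,-1.6,0],[5,-10.4,5.6,-3.1,0],[5,-15.5,8.4,-4.7,0],[5,-20.7,11.2,-6.2,0],[5,-25.9,14,-7.8,0]]]}}

```text
time_s: 13.6
tool_pos: [457.1, -260.7, 291.2]
tcp_rot: [3.141, -0.718, 1.308]
force: [0.5, 0.4, -0.4]
width: 50.9
gripper_force: 0.0
```

Request:
{"method": "apply_moves", "body": {"plan": [[[5,0,0,0,0],[5,0,0,0,0]]]}}

```text
time_s: 13.85
tool_pos: [456.6, -258.4, 291.8]
tcp_rot: [-3.14, -0.72, 1.307]
force: [-0.2, -0.2, 0.2]
width: 50.3
gripper_force: 0.0
```

```bash
python3 st.py
python3 - <<'E'
from h import *
p=vision.camera_params('wrist');im,d=vision.get_image('wrist');cv2.imwrite('pics/w1.png',im);np.savez('w1.npz',d=d,M=p['world_to_cam'],k=[p[x] for x in('fx','fy','cx','cy')])
print(p['world_to_cam'].round(3),p['fx'])
P,m=cloud(p,d)
print('exp bar uv',proj(p,(511,-56.6,51)),'up',proj(p,(511,-56.6,83)))
E
```

```text
13.85 [-0.853  0.401  1.749  0.582  1.467 -0.796] [ 456.6 -258.4  291.8] [-3.14  -0.72   1.307] f [-0.2 -0.2  0.2] w 50.3
lean 41.24 az 75.0 x [0.196 0.726 0.659] y [ 0.966 -0.26  -0.001] grasp [ 487.2 -143.8  156.5]
[[ 9.66000e-01 -2.59000e-01 -1.00000e-03 -5.08067e+02]
 [-2.33000e-01 -8.68000e-01 -4.38000e-01  8.87520e+01]
 [ 1.12000e-01  4.23000e-01 -8.99000e-01  3.21476e+02]
 [ 0.00000e+00  0.00000e+00  0.00000e+00  1.00000e+00]] 316.9457890363434
exp bar uv (np.float64(318.3757284998959), np.float64(195.33007853577857)) up (np.float64(318.3349235819118), np.float64(179.1038015669806))
```

View pics/w1.png

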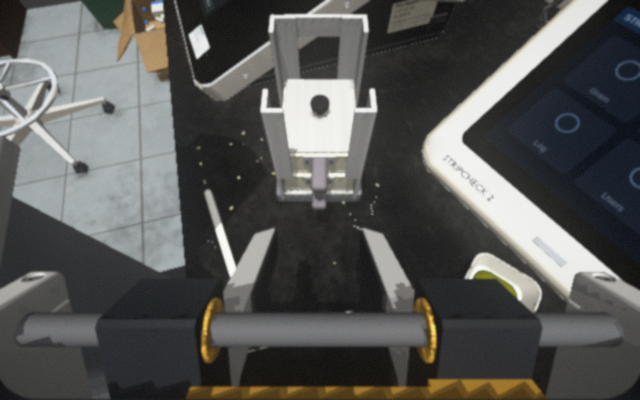

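The wrist view is aligned with the magazine: upper bar around (319,170), lower bar's free end around (319,205). I'll measure the bars by depth.

Run:
```python
from h import *
for n,box in(('wrist',(300,340,150,215)),('top',(278,305,190,216)),('scene',(275,300,165,200))):
    p=vision.camera_params(n)
    im,d=vision.get_image(n);P,m=cloud(p,d)
    a,b,c,e=box;sub=np.zeros_like(m);sub[c:e,a:b]=1
    x=np.array([np.cos(np.radians(75)),np.sin(np.radians(75))]);y=np.array([-x[1],x[0]])
    D=P[...,:2]-[529,11];X=D@x;Y=D@y;Z=P[...,2]
    bar=m&sub&(X<-56)&(X>-95)&(abs(Y)<25)&(Z>35)
    for lo,hi in((40,65),(65,95)):
        q=bar&(Z>lo)&(Z<hi)
        if q.sum()>3:print(n,lo,q.sum(),'X',np.percentile(X[q],[2,50,98]).round(1),'Y',np.percentile(Y[q],[2,50,98]).round(1),'Z',np.percentile(Z[q],[10,50,90]).round(1))
    # angle tops
    t=m&(abs(X)<75)&(abs(Y)<60)&(Z>135)&(Z<170)
    r=cv2.minAreaRect(np.ascontiguousarray(P[t][:,:2].astype(np.float32)));print(n,'mag top',r)
    f=m&(abs(X)<75)&(abs(Y)<60)&(Z>148)&(Z<162);r=cv2.minAreaRect(np.ascontiguousarray(P[f][:,:2].astype(np.float32)));print(r,np.median(Z[f]))
    if n=='wrist':
        g=cv2.cvtColor(im,6).astype(int)
        for v in(164,172,182,188,194,200,205,209):print(v,[tuple(im[v,u]) if 0 else int(g[v,u]) for u in range(306,334,2)],d[v,314:326:5].round(0),P[v,319].round(1))
```

```text
wrist 40 257 X [-84.7 -78.2 -69. ] Y [-7.2 -0.5  6.3] Z [52.3 55.2 56.2]
wrist 65 465 X [-82.  -71.  -56.6] Y [-7.5 -0.4  5.7] Z [84.7 87.3 88.3]
wrist mag top ((528.6759643554688, 9.118370056152344), (111.8473892211914, 82.0976333618164), 74.96309661865234)
((528.6892700195312, 9.146354675292969), (111.80811309814453, 82.01323699951172), 75.04591369628906) 152.78732833478298
164 [107, 100, 111, 112, 149, 162, 162, 161, 159, 149, 122, 113, 102, 103] [282. 283. 282.] [514.9 -43.3  87.1]
172 [172, 159, 142, 129, 149, 163, 164, 162, 159, 151, 122, 136, 153, 139] [280. 278. 279.] [512.6 -52.   88.3]
182 [103, 83, 95, 132, 159, 165, 166, 162, 165, 152, 118, 88, 85, 101] [274. 272. 274.] [509.9 -62.1  89.1]
188 [156, 154, 121, 113, 134, 143, 146, 140, 136, 130, 105, 108, 117, 122] [272. 272. 272.] [508.6 -66.8  87.3]
194 [193, 184, 179, 133, 93, 73, 76, 74, 75, 81, 99, 124, 136, 184] [305. 305. 305.] [511.3 -56.7  55.3]
200 [79, 79, 78, 99, 130, 116, 92, 87, 106, 102, 72, 72, 69, 71] [303. 301. 302.] [509.6 -63.4  56.3]
205 [47, 46, 51, 98, 147, 149, 152, 152, 154, 138, 75, 42, 37, 44] [30
[... 168 characters left out ...]
5.6  3.4  6.4] Z [52.8 55.3 58.5]
top 65 81 X [-77.9 -67.5 -56.4] Y [-7.4 -0.3  6.2] Z [85.2 87.5 90.2]
top mag top ((529.8687133789062, 12.483894348144531), (110.34765625, 83.04161071777344), 75.07584381103516)
((529.9028930664062, 12.418319702148438), (110.47666931152344, 82.6640625), 74.89891052246094) 154.58028240161684
scene 40 80 X [-85.1 -72.3 -56.2] Y [-4.5  3.9  9.1] Z [49.7 54.3 56.7]
scene 65 71 X [-80.9 -70.6 -57.2] Y [-6.4  3.6  8.9] Z [80.8 86.5 88.5]
scene mag top ((526.741943359375, 11.343307495117188), (115.74871826171875, 84.06584167480469), 75.78546142578125)
((526.8114624023438, 11.32568359375), (115.74871826171875, 83.92230224609375), 75.78546142578125) 152.4079037209781
```

Request:
{"method": "apply_moves", "body": {"plan": [[[5,-0.5,0,4,0],[5,-0.5,0.1,8,0],[5,-0.5,0.1,11,0],[5,-0.5,0.1,12.6,0],[5,-0.5,0.1,13.6,0]]]}}

```text
time_s: 14.68
tool_pos: [480.3, -175.4, 186.4]
tcp_rot: [3.141, -0.718, 1.309]
force: [0.1, -0.7, -0.4]
width: 49.9
gripper_force: 0.0
```

Request:
{"method": "apply_moves", "body": {"plan": [[[5,0,0,0,0],[5,0,0,0,0]]]}}

```text
time_s: 14.92
tool_pos: [480.4, -176.8, 186.8]
tcp_rot: [3.14, -0.718, 1.309]
force: [0.1, 0.2, -0.3]
width: 49.8
gripper_force: 0.0
```

```bash
python3 st.py
python3 - <<'E'
from h import *
im,d=vision.get_image('wrist');a=cv2.resize(im[60:310,180:460],None,fx=2.2,fy=2.2)
cv2.imwrite('pics/w2.png',a)
E
```

```text
14.925 [-0.717  0.502  1.926  0.694  1.18  -0.882] [ 480.4 -176.8  186.8] [ 3.14  -0.718  1.309] f [ 0.1  0.2 -0.3] w 49.8
lean 41.13 az 74.8 x [0.195 0.727 0.658] y [ 0.966 -0.26   0.001] grasp [511.4 -62.5  51.2]
```

View pics/w2.png

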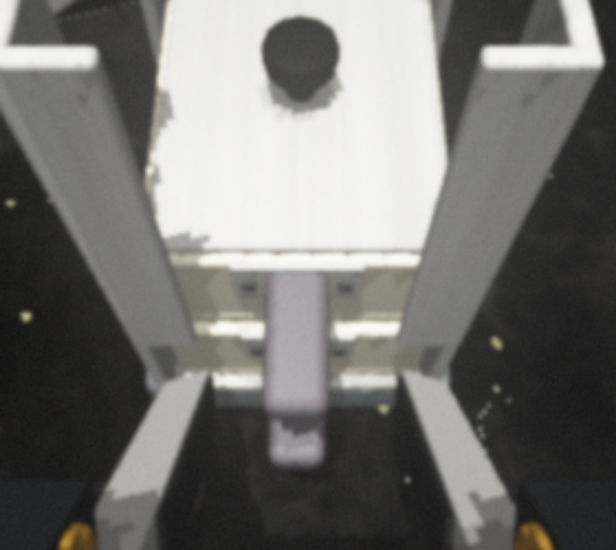

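The bar lies between the fingers, centred at crop column 297 against 305 for the gap. I'll close on it after a small shift.

Request:
{"method": "apply_moves", "body": {"plan": [[[5,0,-0.15,0,0],[1,0,-0.15,0,0],[1,0,-0.15,0,0],[1,0,-0.15,0,0],[1,0,-0.15,0,0]]], "force": 35}}

```text
time_s: 15.6
tool_pos: [478.7, -175.8, 186.2]
tcp_rot: [-3.141, -0.719, 1.308]
force: [1.6, 0.7, -1.1]
width: 13.6
gripper_force: 34.8
```

Request:
{"method": "apply_moves", "body": {"plan": [[[1,0,0,0,0],[1,0,0,0,0]]]}}

```text
time_s: 15.85
tool_pos: [478.7, -175.8, 186.2]
tcp_rot: [-3.141, -0.718, 1.308]
force: [-0.0, -0.3, 0.5]
width: 13.5
gripper_force: 35.0
```

```bash
python3 st.py
```

```text
15.85 [-0.718  0.502  1.93   0.694  1.178 -0.884] [ 478.7 -175.8  186.2] [-3.141 -0.718  1.308] f [-0.  -0.3  0.5] w 13.5
lean 41.17 az 74.9 x [0.196 0.727 0.658] y [ 0.966 -0.26  -0.   ] grasp [509.5 -61.4  50.7]
```

Request:
{"method": "apply_moves", "body": {"plan": [[[1,-0.23,0,-0.2,0],[1,-0.75,0,-0.66,0],[1,-1.36,0,-1.18,0],[1,-1.96,0,-1.71,0],[1,-2.56,0,-2.24,0]]]}}

```text
time_s: 16.48
tool_pos: [469.6, -209.3, 186.2]
tcp_rot: [-3.141, -0.719, 1.308]
force: [-0.7, 2.0, -1.3]
width: 13.5
gripper_force: 35.0
```

Request:
{"method": "apply_moves", "body": {"plan": [[[1,-0.6,0,-0.53,0],[1,-1.2,0,-1.05,0],[1,-1.81,0,-1.58,0],[1,-2.41,0,-2.11,0],[1,-3.01,0,-2.63,0]]]}}

```text
time_s: 17.1
tool_pos: [459.3, -248.0, 186.2]
tcp_rot: [3.142, -0.718, 1.308]
force: [-0.1, -0.0, 0.2]
width: 13.5
gripper_force: 35.0
```

```bash
python3 st.py
```

```text
17.1 [-0.837  0.53   1.865  0.62   1.256 -0.927] [ 459.3 -248.   186.2] [ 3.142 -0.718  1.308] f [-0.1 -0.   0.2] w 13.5
lean 41.14 az 74.9 x [0.196 0.727 0.658] y [ 0.966 -0.26   0.   ] grasp [ 490.1 -133.6   50.7]
```

Request:
{"method": "apply_moves", "body": {"plan": [[[1,-0.6,0,-0.53,0],[1,-1.2,0,-1.05,0],[1,-1.81,0,-1.58,0],[1,-2.41,0,-2.11,0],[1,-3.01,0,-2.63,0]]]}}

```text
time_s: 17.73
tool_pos: [448.9, -286.4, 186.0]
tcp_rot: [-3.141, -0.718, 1.308]
force: [-1.2, -0.1, -3.0]
width: 13.9
gripper_force: 35.0
```

Request:
{"method": "apply_moves", "body": {"plan": [[[1,-0.75,0,-0.66,0],[1,-1.5,0,-1.32,0],[1,-2.26,0,-1.97,0],[1,-3.01,0,-2.63,0],[1,-3.76,0,-3.29,0]]]}}

```text
time_s: 18.35
tool_pos: [435.9, -334.8, 186.2]
tcp_rot: [-3.141, -0.719, 1.308]
force: [0.5, -0.1, -1.5]
width: 13.5
gripper_force: 35.0
```

```bash
python3 st.py
python3 - <<'E'
from h import *
im,d=vision.get_image('wrist');b,_=vision.get_image('top');c,_=vision.get_image('scene')
cv2.imwrite('pics/m3.png',np.hstack([cv2.resize(im[40:340,160:480],(420,394)),cv2.resize(c[110:260,220:370],(380,394))]))
E
```

```text
18.35 [-0.961  0.576  1.759  0.542  1.354 -0.969] [ 435.9 -334.8  186.2] [-3.141 -0.719  1.308] f [ 0.5 -0.1 -1.5] w 13.5
lean 41.17 az 75.0 x [0.196 0.727 0.658] y [ 0.966 -0.26  -0.   ] grasp [ 466.6 -220.3   50.7]
```

View pics/m3.png

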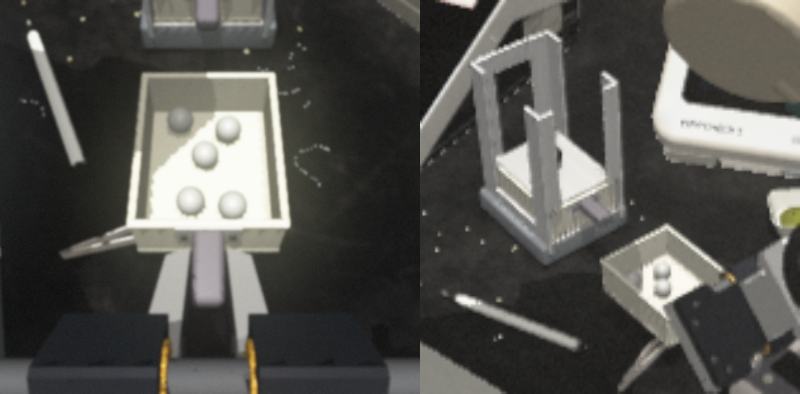

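The tray is out level with all five balls in it, and the upper tray has dropped into place. Now I'll lift and carry.

Request:
{"method": "apply_moves", "body": {"plan": [[[1,0.4,0,-0.45,0],[1,1.2,0,-1.37,0],[1,2.2,0,-2.51,0],[1,3.2,0,-3.66,0],[1,3.95,0,-4.52,0]]]}}

```text
time_s: 19.12
tool_pos: [436.2, -334.1, 247.8]
tcp_rot: [3.14, -0.718, 1.309]
force: [-0.4, -1.0, -1.6]
width: 13.4
gripper_force: 35.0
```

Request:
{"method": "apply_moves", "body": {"plan": [[[1,-0.4,0.3,-0.35,0],[1,-1.15,0.88,-1.01,0],[1,-2.05,1.57,-1.79,0],[1,-3.05,2.33,-2.67,0],[1,-4.05,3.09,-3.54,0]]]}}

```text
time_s: 19.75
tool_pos: [452.3, -395.4, 245.8]
tcp_rot: [-3.141, -0.719, 1.307]
force: [0.0, -0.5, -1.5]
width: 13.6
gripper_force: 35.0
```

Request:
{"method": "apply_moves", "body": {"plan": [[[1,-1,0.76,-0.87,0],[1,-2,1.53,-1.75,0],[1,-3,2.29,-2.62,0],[1,-4,3.06,-3.5,0],[1,-5,3.82,-4.38,0]]]}}

```text
time_s: 20.38
tool_pos: [471.9, -469.1, 246.2]
tcp_rot: [-3.141, -0.719, 1.308]
force: [0.3, 0.3, -2.0]
width: 13.7
gripper_force: 35.0
```

Request:
{"method": "apply_moves", "body": {"plan": [[[1,-1,0.76,-0.87,0],[1,-1.9,1.45,-1.66,0],[1,-2.6,1.99,-2.27,0],[1,-3.1,2.37,-2.71,0],[1,-3.44,2.63,-3.01,0]]]}}

```text
time_s: 21.0
tool_pos: [485.2, -519.5, 246.2]
tcp_rot: [-3.141, -0.719, 1.308]
force: [-0.7, 0.3, -1.6]
width: 13.9
gripper_force: 35.0
```

```bash
python3 st.py
python3 - <<'E'
from h import *
im,d=vision.get_image('wrist');p=vision.camera_params('wrist');b,_=vision.get_image('top');c,_=vision.get_image('scene')
cv2.imwrite('pics/m4.png',np.hstack([cv2.resize(im[40:340,160:480],(420,394)),cv2.resize(b[150:280,365:490],(380,394))]))
P,m=cloud(p,d);Z=P[...,2]
s=env.get_state()
x=np.array([np.cos(np.radians(75)),np.sin(np.radians(75))]);y=np.array([-x[1],x[0]])
k=m&(np.hypot(P[...,0]-534,P[...,1]+337)<75)
h=np.histogram(Z[k],np.arange(40,140,5));print(list(zip(h[1].astype(int),h[0])))
q=k&(Z>105)&(Z<130);print('tray',cv2.minAreaRect(np.ascontiguousarray(P[q][:,:2].astype(np.float32))),Z[q].mean())
E
```

```text
21.0 [-1.045  0.723  1.245  0.491  1.708 -0.849] [ 485.2 -519.5  246.2] [-3.141 -0.719  1.308] f [-0.7  0.3 -1.6] w 13.9
lean 41.19 az 75.0 x [0.196 0.727 0.658] y [ 0.966 -0.26  -0.   ] grasp [ 515.9 -405.   110.7]
[(np.int64(40), np.int64(2133)), (np.int64(45), np.int64(420)), (np.int64(50), np.int64(0)), (np.int64(55), np.int64(1068)), (np.int64(60), np.int64(303)), (np.int64(65), np.int64(0)), (np.int64(70), np.int64(0)), (np.int64(75), np.int64(0)), (np.int64(80), np.int64(1835)), (np.int64(85), np.int64(4469)), (np.int64(90), np.int64(1192)), (np.int64(95), np.int64(2072)), (np.int64(100), np.int64(1172)), (np.int64(105), np.int64(1211)), (np.int64(110), np.int64(2776)), (np.int64(115), np.int64(1940)), (np.int64(120), np.int64(247)), (np.int64(125), np.int64(139)), (np.int64(130), np.int64(0))]
tray ((531.08642578125, -352.10711669921875), (119.26061248779297, 71.90647888183594), 74.75946044921875) 113.65439455422447
```

View pics/m4.png

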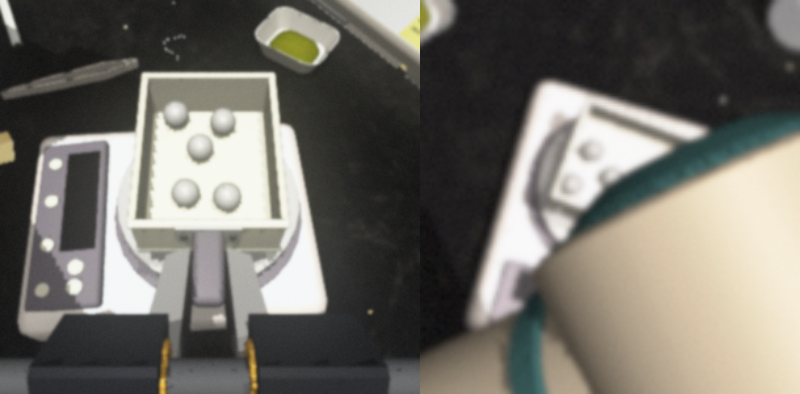

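Run:
```python
from h import *
im,d=vision.get_image('wrist');p=vision.camera_params('wrist');P,m=cloud(p,d);Z=P[...,2]
k=m&(np.hypot(P[...,0]-534,P[...,1]+337)<75)&(Z>55.5)&(Z<66)
q=np.ascontiguousarray(P[k][:,:2].astype(np.float32))
print('pan circle',cv2.minEnclosingCircle(q),np.median(Z[k]),len(q))
k=m&(Z>36)&(Z<52)&(abs(P[...,0]-511)<130)&(abs(P[...,1]+331)<130)
print('housing',cv2.minAreaRect(np.ascontiguousarray(P[k][:,:2].astype(np.float32))))
x=np.array([np.cos(np.radians(75)),np.sin(np.radians(75))]);D=P[...,:2]-[534.5,-338];X=D@x;Y=D@[-x[1],x[0]]
r=m&(Z>112)&(Z<122)&(abs(X)<60)&(abs(Y)<50)&(X>-47);print(np.percentile(X[r],[.5,99.5]),np.percentile(Y[r],[.5,99.5]),np.percentile(Z[r],[10,50,90]))
```

```text
pan circle ((533.6224975585938, -339.7916564941406), 54.94799041748047) 59.80707213073061 1409
housing ((509.94482421875, -334.90142822265625), (135.85723876953125, 180.7003173828125), 78.88682556152344)
[-46.74603746  45.54060398] [-35.29114864  36.03402775] [112.9816325  114.81396561 116.30701592]
```

Request:
{"method": "apply_moves", "body": {"plan": [[[1,-0.26,0,0.3,0],[1,-0.59,0,0.68,0],[1,-0.92,0,1.05,0],[1,-1.18,0,1.36,0],[1,-1.32,0,1.51,0]]]}}

```text
time_s: 21.82
tool_pos: [485.1, -519.1, 225.8]
tcp_rot: [-3.141, -0.719, 1.308]
force: [0.3, 0.1, -1.6]
width: 13.9
gripper_force: 35.0
```

Request:
{"method": "apply_moves", "body": {"plan": [[[1,-0.07,0,0.08,0],[1,-0.13,0,0.15,0],[1,-0.2,0,0.23,0],[1,-0.2,0,0.23,0]]]}}

```text
time_s: 22.32
tool_pos: [485.2, -519.1, 223.4]
tcp_rot: [3.141, -0.719, 1.308]
force: [-0.1, -1.0, 0.5]
width: 13.7
gripper_force: 35.0
```

```bash
python3 st.py
```

```text
22.325 [-1.045  0.742  1.267  0.489  1.671 -0.869] [ 485.2 -519.1  223.4] [ 3.141 -0.719  1.308] f [-0.1 -1.   0.5] w 13.7
lean 41.18 az 74.9 x [0.195 0.727 0.658] y [ 0.966 -0.26   0.   ] grasp [ 515.9 -404.7   88. ]
```

Request:
{"method": "apply_moves", "body": {"plan": [[[1,-0.03,0,0.04,0],[1,-0.07,0,0.08,0],[1,-0.07,0,0.08,0]]]}}

```text
time_s: 22.7
tool_pos: [485.1, -519.2, 222.3]
tcp_rot: [3.141, -0.719, 1.308]
force: [-0.3, -0.8, 0.6]
width: 13.8
gripper_force: 35.0
```

Request:
{"method": "apply_moves", "body": {"plan": [[[1,0,0,0,0]]]}}

```text
time_s: 22.82
tool_pos: [485.1, -519.2, 222.3]
tcp_rot: [-3.142, -0.719, 1.308]
force: [-0.1, -0.1, 0.9]
width: 13.7
gripper_force: 35.0
```

Request:
{"method": "apply_moves", "body": {"plan": [[[2,0,0,0,0],[3,0,0,0,0],[4,0,0,0,0],[5,0,0,0,0],[5,0,0,0,0]]]}}

```text
time_s: 23.45
tool_pos: [485.2, -519.1, 222.1]
tcp_rot: [-3.141, -0.719, 1.308]
force: [-0.2, 0.2, -0.3]
width: 49.9
gripper_force: 0.0
```

Request:
{"method": "apply_moves", "body": {"plan": [[[5,0,0,-1,0],[5,0,0,-3,0],[5,0,0,-6,0],[5,0,0,-10,0],[5,0,0,-14,0]]]}}

```text
time_s: 24.08
tool_pos: [460.8, -609.1, 329.0]
tcp_rot: [3.141, -0.718, 1.308]
force: [-0.0, 0.3, 0.3]
width: 49.9
gripper_force: 0.0
```

Request:
{"method": "apply_moves", "body": {"plan": [[[5,0,0,0,0],[5,0,0,0,0],[5,0,0,0,0],[5,0,0,0,0]]]}}

```text
time_s: 24.58
tool_pos: [461.6, -607.3, 326.5]
tcp_rot: [-3.139, -0.72, 1.308]
force: [0.0, -0.4, 0.1]
width: 50.1
gripper_force: 0.0
```

```bash
python3 st.py
python3 - <<'E'
from h import *
im,d=vision.get_image('wrist');p=vision.camera_params('wrist');c,_=vision.get_image('scene')
cv2.imwrite('pics/m5.png',np.hstack([cv2.resize(im[60:320,180:460],(420,390)),cv2.resize(c[115:215,230:310],(312,390))]))
P,m=cloud(p,d);Z=P[...,2]
x=np.array([np.cos(np.radians(75)),np.sin(np.radians(75))]);D=P[...,:2]-[533.6,-339.8];X=D@x;Y=D@[-x[1],x[0]]
r=m&(Z>85)&(Z<99)&(abs(X)<60)&(abs(Y)<50);r2=r&(abs(Y)>12)
print(np.percentile(X[r2],[.5,99.5]),np.percentile(Y[r],[.5,99.5]))
for w in(r2&(X>20),r2&(X<-20),r&(Y>25),r&(Y<-25)):print(np.percentile(Z[w],80).round(1))
E
```

```text
24.575 [-1.121  0.764  0.954  0.484  1.966 -0.795] [ 461.6 -607.3  326.5] [-3.139 -0.72   1.308] f [ 0.  -0.4  0.1] w 50.1
lean 41.27 az 75.1 x [0.196 0.726 0.66 ] y [ 0.966 -0.259 -0.002] grasp [ 492.1 -492.6  191.2]
[-45.90951137  46.9637178 ] [-36.13275911  35.11544437]
91.3
91.6
91.4
91.4
```

View pics/m5.png

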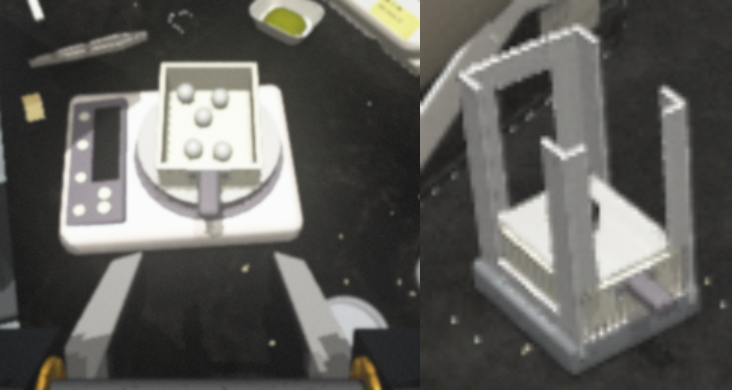

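The tray sits flat and centred on the pan with five balls in it, at (205,115) in the left half, and the upper tray is seated. I'll do one last check of the upper tray, then hand in.

Run:
```python
from h import *
p=vision.camera_params('scene');im,d=vision.get_image('scene');P,m=cloud(p,d);Z=P[...,2]
x=np.array([np.cos(np.radians(75)),np.sin(np.radians(75))]);D=P[...,:2]-[528,10];X=D@x;Y=D@[-x[1],x[0]]
b=m&(abs(Y)<12)&(X<-56)&(X>-120)&(Z>40)&(Z<70);ti=np.percentile(X[b],2);print('bar tip X',ti,b.sum())
if b.sum()>20 and ti>-93: env.job_done();print('handed in')
```

```text
bar tip X -85.59269417395521 77
the job is handed in; nothing more can be done
handed in
```

The job is handed in at about 24.7 s of the 59 s limit: the bottom tray stands flat within a few millimetres of the pan's middle with all five balls in it, the other tray lies on the magazine's floor, and the gripper is clear of everything; I have not seen the judge's result.

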